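Stack a toroidal transformer and its mounting parts on the chassis bolt

ROBOT

A 7-joint arm with a two-finger parallel gripper is mounted at the origin on the work surface. World frame = base frame: x ahead of the robot, y to its left, z up, the work surface at z = 0. Lengths are in m, angles in rad, forces in N, time in s.
With the tool pointing down it reaches from about 0.4 to 0.85 m from the base axis. Payload 6.9 kg.
Tool frame: the origin (TCP) lies at the very end of the fingers, on their centre line; the grasp point (between the pads) lies 19 mm behind it (arm.tcp_to_grasp is the distance from the TCP to the grasp point, in m); z points along the fingers, y is the line along which they close (so a half turn about z gives the same grasp; the last joint's range is limited). The gripper opens to 85 mm and grips with 20 to 120 N. Pads are 22 mm wide; open, the fingers measure 114 mm over their backs; the gripper's body (76 mm by 85 mm) begins 54 mm behind the grasp point. The pads swing forward as they close: fully open they stand 13 mm farther back than shut.
Start: joints at [1.248, 0.507, -0.238, 1.5, 0.126, 1.149, -0.155], TCP at [0.26, -0.568, 0.231] pointing down, gripper open.
Joint ranges: [-3.08, 3.08], [-0.24, 2.05], [-1.43, 1.35], [0, 2.5], [-1.52, 4.66], [0.17, 1.96], [-2.89, 2.89]. Speed limits (rad/s): [2.39, 2.39, 3.14, 3.14, 3.14, 3.14, 3.14].

INTERFACE

Orientations are given as [roll, pitch, yaw] about the fixed x, y, z axes, in that order (R = Rz(yaw) Ry(pitch) Rx(roll)).
In Python, from cell import telemetry, imaging, arm gives the robot as it stands. The module is installed in compiled form; this text tells all that it offers.
- The arm moves only by the shell command python3 -m creep 'ROWS' [FORCE]. ROWS is JSON, one flat list of numbers, 7 for each row, row after row: the closure, from 0 (fully open) to 1 (shut), then the shift along the tool's x, y, z normalised to -1 to 1, where 1 is 7.5 cm, then the turn, a rotation vector about the tool's x, y, z normalised to -1 to 1, where 1 is 60 degrees. A call has 1 to 12 rows; each row shifts and turns the commanded pose from where the row before left it, along the tool's axes as they then stand; what a row does not reach is not made up. A row lasts 1/8 s, in which the tool goes at most 62.5 mm and 10.7 degrees, less where a joint would pass 70% of its speed; a pose out of reach is approached as far as the arm can. A call with a number of a shift or a turn outside -1 to 1 is refused whole. A call with a gripper value outside its range is refused whole. The fingers move at their own pace and stop on an object; FORCE is the grip in N (left out, the last holds). Time passes only in rows, so rows that do not move let the fingers close. It gives the time, the measured TCP pose, the force, the opening and the grip force at its end, in the units of the state.
- telemetry.get_state(): the state, without advancing time (a new reading comes with each control period).
- imaging.grab_frame(name): name is "side" or "top" or "wrist"; returns a dict with "color" (480x640x3 uint8, red, green, blue), "depth" (480x640 float32, m along the optical axis (not along the pixel's ray), 0 where there is no reading), "vfov" (degrees; the focal length in pixels is half the picture's height over the tangent of half this angle, whatever the lens; pixels are square), "cx", "cy" (the principal point, pixels), "cam_to_world" (4x4, takes a point from camera to world coordinates). Camera axes: x right, y down, z forward; pixel columns grow to the right and rows downward; lengths in m; the calibration is good to about 2 mm. The wrist camera is an equidistant fisheye: a pixel r from the principal point sees the ray r / f radians off the axis. A picture is of the moment at which its call begins.
- arm.close_job(): hands the job in; it is judged then, once.
The state is a dict: "time_s": time; "q": joint angles; "joint_vel": joint speeds; "joint_torque": joint torques, N m; "eef_pos": TCP position; "tcp_rot": TCP orientation; "ft_force": force on the tool from outside, world axes, zero at the start; "torque": the same for the moment, N m; "finger_gap": opening from 0.0 (shut) to 1.0 (fully open); "gripper_force": force on a finger pad.
Only numpy, scipy, OpenCV 4.12 (cv2) and the standard library are available. Lean on these libraries where they do the work, as an engineer would, in place of code of your own. Each camera call takes 0.05 s, during which the arm holds its last target. There are 200 camera calls.

TASK

Mount the ring-shaped transformer on the bolt that stands up from the power supply chassis, ready for its nut: the black rubber pad goes over the bolt first, then the transformer, then the red fibre ring, and last the steel dish with its boss downwards as it lies now, each flat on the one below and centred on the bolt. Lower the transformer on gently, do not drop it. Leave the solder reel, the jar and the screwdriver where they are, and let go of everything at the end.

Things in the scene. Friction and masses are not known exactly. Their poses are not given: they have to be found in the camera images.
- chassis: Grey steel chassis, 200 mm (x) by 280 mm (y), immovable; flat deck 18 mm above the bench. A steel bolt, 8 mm thick with tapered tip, stands 55 mm above the deck (to 73 mm over the bench). Origin: on the bolt's axis at bench level, z up. The deck is bare within 80 mm of the bolt; beyond that on the +y side stand a green board, blue capacitors, black heat sink and panel, all under 75 mm over the bench.
- pad: Black rubber washer lying flat: outer diameter 58 mm, hole 14 mm, 8 mm thick, 20 g. Origin: centre of its underside, z up. In place its origin is 18 mm above the bench.
- transformer: Ring-shaped transformer lying flat, amber with copper stripes: outer diameter 56 mm, hole 30 mm, 26 mm high, 280 g. Origin: centre of its underside, z up. A black terminal block 26 mm wide sticks out on its +x side to 41 mm from the centre, 6 to 18 mm up: grip across its y. The block may end pointing any way. In place its origin is 26 mm above the bench.
- fibre_ring: Dark red fibre ring lying flat: outer diameter 60 mm, hole 34 mm, 8 mm thick, 15 g. Origin: centre of its underside, z up. In place its origin is 52 mm above the bench.
- dish: Bare steel dish, 62 mm across, 15 mm high, 70 g, lying boss down. From below: boss 26 mm in diameter, 4 mm deep; flat disc 62 mm, 3 mm thick; upturned rim 62 mm across, 8 mm high. A 14 mm hole through the middle. Origin: centre of the boss's underside, z up. In place the disc rests on the red ring, the boss hangs inside it, origin 56 mm above the bench.
- solder_reel: Bystander: blue and silver solder reel standing upright, diameter 54 mm, 38 mm high. Origin: centre of its underside. Not to be disturbed.
- flux_jar: Bystander: small jar with a yellow cap, diameter 48 mm, 45 mm high. Origin: centre of its underside. Not to be disturbed.
- screwdriver: Bystander: screwdriver with a green handle, 180 mm long, lying along its x axis. Origin: about its middle, at the underside. Not to be disturbed.
Things that resemble listed ones, but are neither listed nor needed, are in the scene too. Several things look just like the fibre_ring: the one meant starts farthest to the robot's right.

How it is judged:
On the way, in this order (a step that is already met when the one before it is completed fails the run):
1. the black rubber pad lies flat on the deck around the bolt (z of pad in the frame of chassis between 0.0155 and 0.0205 m and horizontal distance between pad and chassis below 0.008 m and angle between pad's own z axis and vertical below 0.09 rad), for 0.2 s.
2. the transformer sits on the pad, centred on the bolt (z of transformer in the frame of chassis between 0.0235 and 0.0285 m and horizontal distance between transformer and chassis below 0.008 m and angle between transformer's own z axis and vertical below 0.09 rad), for 0.2 s.
3. the red fibre ring lies flat on the transformer (z of fibre_ring in the frame of chassis between 0.0495 and 0.0545 m and horizontal distance between fibre_ring and chassis below 0.008 m and angle between fibre_ring's own z axis and vertical below 0.09 rad), for 0.2 s.
4. the steel dish is on top, its boss down inside the red ring, bolt through its hole (z of dish in the frame of chassis between 0.0535 and 0.0585 m and horizontal distance between dish and chassis below 0.008 m and angle between dish's own z axis and vertical below 0.09 rad), for 0.2 s.
At the end, for the whole second after the job is handed in: Pad, transformer, red ring and dish are stacked on the bolt in this order from below, each within 8 mm of the bolt's axis, within 2.5 mm of its seated height and within 5 degrees of level, all released and at rest (all of step 1 and all of step 2 and all of step 3 and all of step 4 and linear speed of each of pad, transformer, fibre_ring, dish below 0.02 m/s and angular speed of each of pad, transformer, fibre_ring, dish below 0.2 rad/s and contact force between the fingers and pad below 0.05 N and contact force between the fingers and transformer below 0.05 N and contact force between the fingers and fibre_ring below 0.05 N and contact force between the fingers and dish below 0.05 N); the robot touches nothing.
It fails at once if the solder reel is shifted by more than 30 mm (distance of solder_reel from where it was at the start of the episode above 0.03 m).
It fails at once if the flux jar is shifted by more than 30 mm (distance of flux_jar from where it was at the start of the episode above 0.03 m).
It fails at once if the screwdriver is shifted by more than 30 mm (distance of screwdriver from where it was at the start of the episode above 0.03 m).
It fails at once if the transformer is dropped onto the chassis (falls there faster than 0.6 m/s) (horizontal distance between transformer and chassis below 0.05 m and height (world z) of transformer below 0.12 m and linear speed of transformer above 0.6 m/s).
It also fails if it takes over 112 s, if anything falls off the work surface, if the arm or the gripper's body presses on something with over 40 N, if the wrist force passes 120 N, or if a joint passes its speed limit or range.

## Working session

There is one attempt and no reset: what is moved stays moved. The work goes in short steps, Python scripts to look and compute and a shell command to move; the robot and the scene stay as the last step left them, time stands still between calls to the robot, and variables do not carry over. Pictures are saved under pics/ and viewed, at most 18 in all, crops included, and the job is handed in when it is done.

```bash
mkdir -p pics
cat > h.py <<'E'
import numpy as np, cv2
from cell import telemetry, imaging, arm
def grab(n):
    f=imaging.grab_frame(n); np.savez(f'{n}.npz',**f); return f
def cloud(f):
    d=np.asarray(f['depth']);h,w=d.shape
    F=h/2/np.tan(np.radians(float(f['vfov']))/2)
    v,u=np.mgrid[0:h,0:w]
    P=np.stack([(u-f['cx'])/F*d,(v-f['cy'])/F*d,d],-1)
    T=np.asarray(f['cam_to_world']); return P@T[:3,:3].T+T[:3,3]
def save(n,im): cv2.imwrite('pics/'+n,cv2.cvtColor(im,cv2.COLOR_RGB2BGR))
E
python3 - <<'E'
from h import *
for n in ('top','side'):
    f=grab(n); save(n+'1.png',f['color']); print(n,f['vfov'],f['cx'],f['cy'],np.round(f['cam_to_world'],3).tolist())
print(telemetry.get_state())
E
```

```text
top 52.122527296521724 320.8721540923525 241.6218960820837 [[0.029, -0.993, 0.119, 0.47], [-1.0, -0.029, 0.004, -0.12], [-0.001, -0.119, -0.993, 1.112], [0.0, 0.0, 0.0, 1.0]]
side 54.779818911937944 320.6419303439877 248.13005066415212 [[-0.988, -0.1, 0.12, 0.484], [-0.156, 0.7, -0.697, 0.566], [-0.015, -0.707, -0.707, 0.733], [0.0, 0.0, 0.0, 1.0]]
{'time_s': 0.1, 'q': array([ 1.24750618,  0.50826019, -0.23754129,  1.50103492,  0.12571124,
        1.14890867, -0.15477267]), 'joint_vel': array([ 0.0009595 , -0.00246677,  0.00022812, -0.00203319, -0.00324811,
       -0.00161563, -0.00070839]), 'joint_torque': array([-4.16817114e-03, -6.21838331e+01, -2.19419137e+00, -2.50203323e+01,
        1.25757491e-02,  7.94713822e-03, -9.15096734e-06]), 'eef_pos': array([ 0.25960242, -0.56803523,  0.23051225]), 'tcp_rot': array([-3.13997227e+00,  3.53297815e-05,  4.28842624e-01]), 'ft_force': array([ 0.13619354,  0.01358034, -0.06407326]), 'torque': array([-0.02639514,  0.02680946, -0.02798204]), 'gripper_force': 0.0, 'finger_gap': 1.0017433465377397}
```

View pics/top1.png

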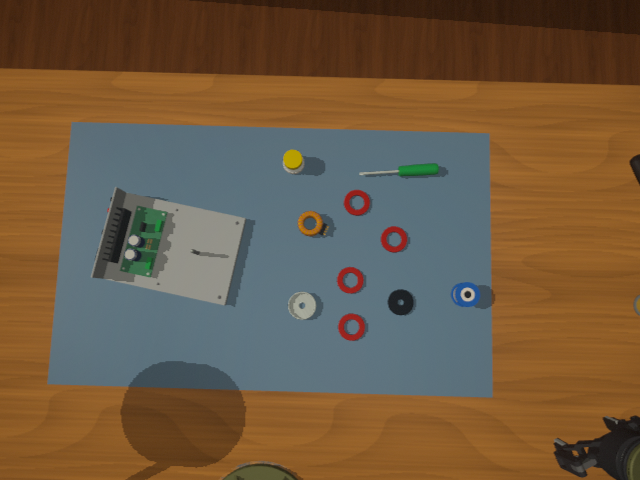

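View pics/side1.png

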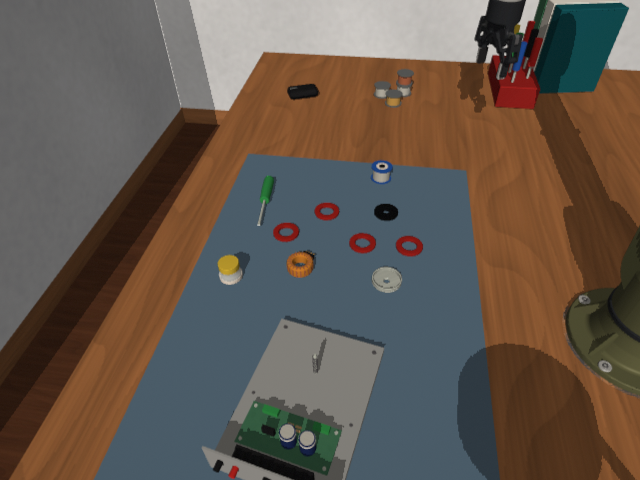

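The top view shows image right = −y. The pad is at (401,302), the transformer at (311,224) with its block toward (323,231), the dish at (303,306), and the bolt tip near (195,252). Things that could be taken for the fibre ring are the rings at (357,203), (394,239), (350,280) and (352,327). The farthest right is (394,239). The pad could be mistaken for the solder reel hub at (466,294), but the reel is blue. I'll measure and check a crop.

Run:
```python
from h import *
f=dict(np.load('top.npz')); P=cloud(f); c=f['color']; hsv=cv2.cvtColor(c,cv2.COLOR_RGB2HSV)
print('bench z',np.median(P[200:260,260:290,2]))
def fit(n,u,v,r,lo,hi):
    m=np.zeros(c.shape[:2],bool); m[v-r:v+r+1,u-r:u+r+1]=1
    m&=(P[...,2]>lo)&(P[...,2]<hi); q=P[m]
    (x,y),rad=cv2.minEnclosingCircle(q[:,:2].astype(np.float32))
    print(n,m.sum(),'circ',np.round([x,y,rad],4),'bbox',np.round([q[:,:2].min(0),q[:,:2].max(0)],4).tolist(),'z',np.round(np.percentile(q[:,2],[5,50,95]),4))
fit('pad',401,302,18,.004,.02)
fit('trafo',311,224,22,.02,.04); fit('trafo all',311,224,24,.005,.04)
for u,v in((394,239),(357,203),(350,280),(352,327)): fit('ring',u,v,18,.004,.02)
fit('dish',303,306,20,.01,.03)
fit('bolt',197,253,14,.035,.09); fit('deckarea',200,250,60,.012,.024)
fit('reel',466,294,20,.03,.06); fit('jar',293,160,20,.03,.06)
# deck corners via minAreaRect of chassis hull
m=(P[...,2]>.012)&(P[...,2]<.1); m[:,260:]=0;m[:180]=0;m[320:]=0
print(cv2.minAreaRect(P[m][:,:2].astype(np.float32)))
save('crop1.png',cv2.resize(np.hstack([c[195:335,290:430],c[190:330,130:270]]),None,fx=2.8,fy=2.8,interpolation=cv2.INTER_CUBIC))
```

```text
bench z 0.0016921898316886175
pad 630 circ [ 0.4727 -0.3011  0.0551] bbox [[0.4307, -0.3391], [0.5129, -0.2578]] z [0.0043 0.0081 0.0117]
trafo 355 circ [ 0.6391 -0.0937  0.034 ] bbox [[0.6147, -0.1235], [0.6689, -0.0604]] z [0.0211 0.0259 0.0297]
trafo all 568 circ [ 0.642  -0.0901  0.0725] bbox [[0.5862, -0.1466], [0.6961, -0.0352]] z [0.0054 0.0234 0.0295]
ring 501 circ [ 0.6146 -0.2836  0.0546] bbox [[0.5715, -0.3222], [0.6554, -0.2402]] z [0.0043 0.0076 0.0118]
ring 487 circ [ 0.6954 -0.1942  0.0571] bbox [[0.6518, -0.2369], [0.7367, -0.1532]] z [0.0042 0.0076 0.0118]
ring 510 circ [ 0.5168 -0.1809  0.0552] bbox [[0.4759, -0.2242], [0.559, -0.1419]] z [0.0043 0.0078 0.0118]
ring 526 circ [ 0.4121 -0.1893  0.0521] bbox [[0.3729, -0.2303], [0.4536, -0.1499]] z [0.0042 0.0078 0.0119]
dish 146 circ [ 0.4584 -0.0758  0.0308] bbox [[0.4278, -0.1065], [0.4875, -0.0464]] z [0.0102 0.0141 0.0186]
bolt 27 circ [0.5672 0.1594 0.0039] bbox [[0.5639, 0.1557], [0.5713, 0.1631]] z [0.0427 0.0651 0.0739]
deckarea 7342 circ [0.5748 0.1971 0.1571] bbox [[0.4555, 0.0582], [0.6939, 0.2994]] z [0.0152 0.0185 0.0218]
reel 493 circ [ 0.4929 -0.4359  0.0272] bbox [[0.4669, -0.4627], [0.5191, -0.4093]] z [0.036  0.0393 0.0423]
jar 304 circ [ 0.7823 -0.0458  0.0218] bbox [[0.7612, -0.0658], [0.8025, -0.0251]] z [0.0381 0.0451 0.0487]
((0.5794102549552917, 0.22184625267982483), (0.29738837480545044, 0.2003161460161209), 79.442138671875)
```

View pics/crop1.png

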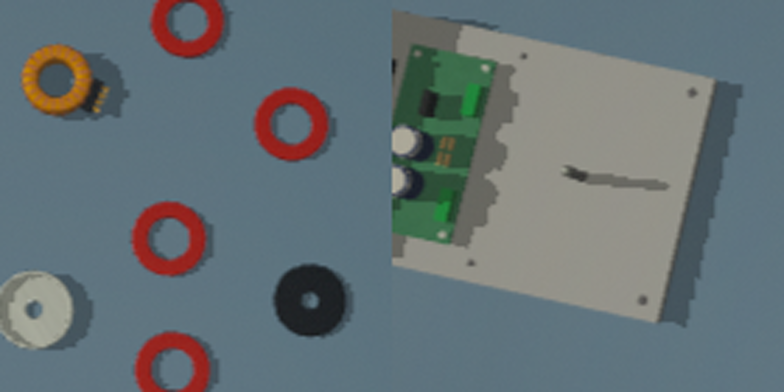

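The crop confirms the target ring as the farthest right of four. The black pad is clear, the block points to the lower right of the transformer, and the bolt tip is at crop (570,172). I'll refine the centres by colour, projected onto known heights.

```bash
cat >> h.py <<'E'
def proj(f,u,v,z):
    F=240/np.tan(np.radians(float(f['vfov']))/2); T=np.asarray(f['cam_to_world'])
    d=T[:3,:3]@np.array([(u-f['cx'])/F,(v-f['cy'])/F,1]); return (T[:3,3]+d*(z-T[2,3])/d[2])[:2]
def ell(f,m,u,v,r,z):
    k=np.zeros(m.shape,np.uint8); k[v-r:v+r+1,u-r:u+r+1]=m[v-r:v+r+1,u-r:u+r+1]
    cs=cv2.findContours(k,cv2.RETR_EXTERNAL,cv2.CHAIN_APPROX_NONE)[0]; q=max(cs,key=len)
    (cu,cv_),ax,a=cv2.fitEllipse(cv2.convexHull(q) if len(cv2.convexHull(q))>=5 else q)
    return (round(cu,1),round(cv_,1)),np.round(ax,1),np.round(proj(f,cu,cv_,z),4)
E
python3 - <<'E'
from h import *
f=dict(np.load('top.npz')); c=f['color'].astype(int); hsv=cv2.cvtColor(f['color'],cv2.COLOR_RGB2HSV); H,S,V=[hsv[...,i].astype(int) for i in range(3)]
red=((H<5)|(H>173))&(S>150)&(V>60)
print('ring',ell(f,red,394,239,18,.006))
print('pad',ell(f,(V<62),401,302,15,.006))
org=(H>8)&(H<22)&(S>130)&(V>90)
print('trafo',ell(f,org,311,224,18,.018))
print('dish',ell(f,(S<70)&(V>90),303,306,18,.012))
k=(V<60); k[:222]=0;k[242:]=0;k[:,:314]=0;k[:,334:]=0
vv,uu=np.nonzero(k); print('block',uu.mean(),vv.mean(),proj(f,uu.mean(),vv.mean(),.016))
print('V around bolt'); print(V[246:258,188:208])
E
```

```text
ring ((393.6, 239.0), array([25.2, 25.3]), array([ 0.6131, -0.28  ]))
pad ((400.5, 302.0), array([25. , 25.5]), array([ 0.4716, -0.2971]))
trafo ((309.8, 223.0), array([24.1, 24.4]), array([ 0.6424, -0.0892]))
dish ((303.0, 306.0), array([42.6, 42.6]), array([ 0.4564, -0.0798]))
block 322.5348837209302 228.8139534883721 [ 0.63023045 -0.11821269]
V around bolt
[[147 147 147 148 147 146 147 147 147 146 147 146 147 146 147 147 147 147
  147 148]
 [148 148 148 147 148 146 147 146 147 147 146 146 146 146 147 147 148 148
  148 148]
 [147 147 147 148 147 147 147 147 146 146 147 146 147 147 147 147 147 147
  148 147]
 [147 147 143 124 102 103 120 139 147 146 146 147 147 147 147 147 148 147
  147 147]
 [147 147 153 157 122  80  72  82 122 143 146 147 147 148 147 148 147 148
  147 147]
 [147 147 135 132 109  79  64  62  71  77  88 106 137 148 148 147 147 148
  147 148]
 [147 148 134 106  83  69  54  58  57  55  58  74 102 113 113 113 113 113
  113 112]
 [148 147 146 143 134 102  75  62  55  61  57  78 100 105 106 106 106 106
  106 106]
 [147 147 148 147 146 143 142 133  99  64  75  96 106 106 106 107 106 104
  105 106]
 [147 147 147 147 147 148 147 146 143 141 142 122 106 105 105 106 105 106
  105 106]
 [147 147 148 148 147 147 147 147 147 147 148 146 145 143 143 144 143 144
  143 144]
 [147 147 148 148 148 148 147 148 147 147 148 147 148 147 148 147 148 147
  147 147]]
```

```bash
python3 - <<'E'
from h import *
f=dict(np.load('top.npz'))
print(proj(f,191.5,250.8,.072),proj(f,198,253,.018))
E
python3 -m creep '[0,0,0,0,0,0,0.137, 0,0,0,0,0,0,0.137, 0,0,0,0,0,0,0.136, 0,0.353,-0.452,0.1,0,0,0, 0,0.353,-0.452,0.1,0,0,0, 0,0.353,-0.452,0.1,0,0,0, 0,0.353,-0.452,0.1,0,0,0, 0,0.353,-0.452,0.1,0,0,0, 0,0.353,-0.452,0.1,0,0,0, 0,0.353,-0.452,0.1,0,0,0, 0,0.353,-0.452,0.1,0,0,0, 0,0,0,0,0,0,0]' 40
cat > wrist.py <<'E'
from h import *; import sys
f=grab('wrist'); save(sys.argv[1],f['color'])
s=telemetry.get_state(); print(s['time_s'],s['eef_pos'],s['tcp_rot'],s['finger_gap'],f['vfov'],f['cx'],f['cy'],np.round(f['cam_to_world'],3).tolist())
E
python3 wrist.py w1.png
```

```text
[0.56671304 0.15919925] [0.56720307 0.15885439]
time_s: 1.6
eef_pos: [0.4739, -0.2931, 0.1705]
tcp_rot: [-3.139, 0.0, 0.006]
ft_force: [-0.6, -0.9, -0.3]
finger_gap: 0.995
gripper_force: 0.0
1.65 [ 0.47251979 -0.29558842  0.17072738] [-3.14049158e+00  7.35669250e-04  3.03999049e-03] 1.0011839435849874 65.70646984690485 322.7462844824275 239.20023543471825 [[0.006, -0.954, -0.301, 0.551], [-1.0, -0.007, 0.002, -0.293], [-0.004, 0.301, -0.954, 0.313], [0.0, 0.0, 0.0, 1.0]]
```

View pics/w1.png

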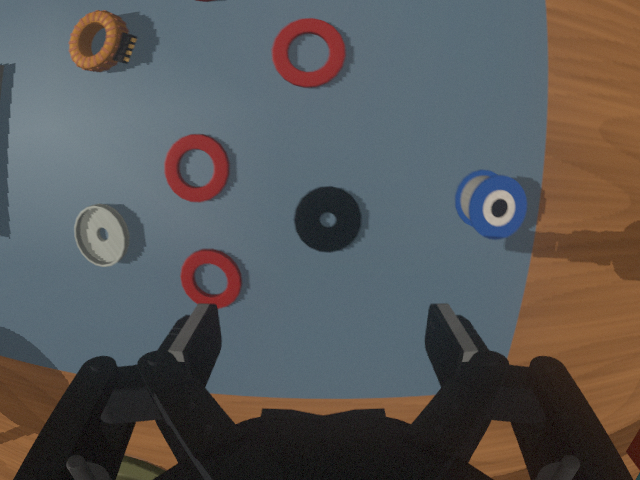

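The wrist view shows the pad at (328,219), the dish at (102,235), the target ring at (309,53), the transformer at (97,41) with its block at (126,48), and the reel at (490,205) well clear. I'll measure these with the fisheye model.

```bash
cat >> h.py <<'E'
def fproj(f,u,v,z):
    F=240/np.tan(np.radians(float(f['vfov']))/2); T=np.asarray(f['cam_to_world'])
    u=np.atleast_1d(u)-float(f['cx']); v=np.atleast_1d(v)-float(f['cy']); r=np.hypot(u,v)+1e-9; t=r/F
    d=np.stack([np.sin(t)*u/r,np.sin(t)*v/r,np.cos(t)],-1)@T[:3,:3].T
    return (T[:3,3]+d*((z-T[2,3])/d[:,2])[:,None])[:,:2]
def wcirc(f,m,u,v,r,z):
    k=np.zeros(m.shape,np.uint8); y0,x0=max(v-r,0),max(u-r,0); k[y0:v+r+1,x0:u+r+1]=m[y0:v+r+1,x0:u+r+1]
    q=max(cv2.findContours(k,cv2.RETR_EXTERNAL,cv2.CHAIN_APPROX_NONE)[0],key=len)[:,0]
    p=fproj(f,q[:,0],q[:,1],z); p=cv2.convexHull(p.astype(np.float32))
    e=cv2.fitEllipse((p*1000).astype(np.float32)); return np.round(np.array(e[0])/1000,4),np.round(e[1],1)
E
python3 - <<'E'
from h import *
f=dict(np.load('wrist.npz')); hsv=cv2.cvtColor(f['color'],cv2.COLOR_RGB2HSV); H,S,V=[hsv[...,i].astype(int) for i in range(3)]
print('pad',wcirc(f,V<58,328,219,42,.006))
print('ring',wcirc(f,((H<6)|(H>172))&(S>120),309,53,42,.006))
print('dish',wcirc(f,(S<60)&(V>75),102,235,36,.013))
print('trafo',wcirc(f,(H>5)&(H<22)&(S>110)&(V>60),97,41,36,.016))
k=(V<55); k[:25]=0;k[70:]=0;k[:,:115]=0;k[:,142:]=0
vv,uu=np.nonzero(k); print('block',uu.mean(),vv.mean(),fproj(f,uu.mean(),vv.mean(),.016))
print(hsv[235,85:125:3].tolist())
E
```

```text
pad (array([ 0.4719, -0.2962]), array([56.5, 57.3]))
ring (array([ 0.6134, -0.2792]), array([58.2, 58.9]))
dish (array([ 0.4144, -0.0667]), array([ 91.5, 457. ]))
trafo (array([ 0.6431, -0.0877]), array([56.8, 68.1]))
block 123.50694444444444 46.864583333333336 [[ 0.63111468 -0.11827751]]
[[35, 14, 109], [35, 18, 158], [30, 18, 159], [33, 18, 160], [38, 20, 104], [80, 18, 83], [104, 50, 87], [102, 46, 121], [39, 17, 154], [33, 17, 154], [33, 17, 153], [33, 18, 155], [35, 19, 158], [24, 15, 86]]
```

```bash
python3 -m creep '[0,0.01,0,0.4,0,0,0, 0,0,0,0.4,0,0,0, 0,0,0,0.4,0,0,0, 0,0,0,0.4,0,0,0, 0,0,0,0.4,0,0,0, 0,0,0,0.14,0,0,0, 0,0,0,0.14,0,0,0, 0,0,0,0,0,0,0]'
python3 -m creep '[0.7,0,0,0,0,0,0, 0.7,0,0,0,0,0,0, 0.7,0,0,0,0,0,0, 0.7,0,0,0,0,0,0, 0.7,0,0,0,0,0,0]' 40
python3 wrist.py w2.png
```

```text
time_s: 2.65
eef_pos: [0.4724, -0.2977, 0.0003]
tcp_rot: [3.141, 0.0, -0.001]
ft_force: [0.3, 0.1, -0.1]
finger_gap: 0.993
gripper_force: 0.0
time_s: 3.28
eef_pos: [0.473, -0.2976, 0.0019]
tcp_rot: [3.14, -0.001, -0.0]
ft_force: [-2.1, -0.2, 10.3]
finger_gap: 0.637
gripper_force: 40.0
3.325 [ 0.47302402 -0.297649    0.00190707] [ 3.14039954e+00 -1.51058651e-03 -2.15823435e-04] 0.6374265844525713 65.70646984690485 322.7462844824275 239.20023543471825 [[-0.0, -0.954, -0.3, 0.55], [-1.0, 0.0, 0.001, -0.297], [-0.0, 0.3, -0.954, 0.145], [0.0, 0.0, 0.0, 1.0]]
```

View pics/w2.png

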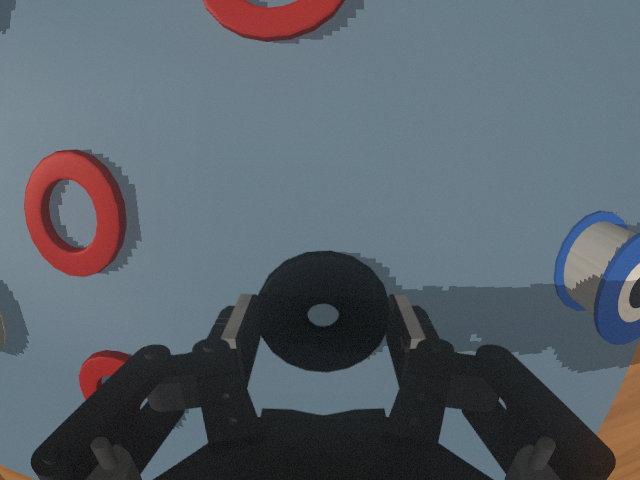

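The pad sits square between the fingers, its hole at (323,315). The 10 N upward force means the tips just touch the bench, so the tips are about 2 mm below the TCP reading. I'll lift and carry it to the bolt.

```bash
python3 - <<'E'
from h import *
f=dict(np.load('wrist.npz')); print(fproj(f,[322.7],[315],.008))
E
python3 -m creep '[0.7,0,0,-0.2,0,0,0, 0.7,0,0,-0.5,0,0,0, 0.7,0,0,-0.5,0,0,0, 0.7,0,0,-0.5,0,0,0]'
python3 -m creep '[0.7,0.105,-0.508,0,0,0,0, 0.7,0.105,-0.508,0,0,0,0, 0.7,0.105,-0.508,0,0,0,0, 0.7,0.105,-0.508,0,0,0,0, 0.7,0.105,-0.508,0,0,0,0, 0.7,0.105,-0.508,0,0,0,0, 0.7,0.105,-0.508,0,0,0,0, 0.7,0.105,-0.508,0,0,0,0, 0.7,0.105,-0.508,0,0,0,0, 0.7,0.105,-0.508,0,0,0,0, 0.7,0.105,-0.508,0,0,0,0, 0.7,0.105,-0.508,0,0,0,0]'
python3 -m creep '[0.7,0,0,0,0,0,0, 0.7,0,0,0,0,0,0]'
python3 wrist.py w3.png
```

```text
[[ 0.47401537 -0.29704431]]
time_s: 3.82
eef_pos: [0.4725, -0.2973, 0.1301]
tcp_rot: [3.141, -0.001, -0.001]
ft_force: [0.5, -0.7, -0.1]
finger_gap: 0.635
gripper_force: 42.2
time_s: 5.32
eef_pos: [0.5675, 0.1611, 0.1289]
tcp_rot: [-3.141, -0.001, -0.001]
ft_force: [0.3, -0.7, 0.1]
finger_gap: 0.635
gripper_force: 42.2
time_s: 5.58
eef_pos: [0.5672, 0.1593, 0.1284]
tcp_rot: [3.141, -0.0, -0.001]
ft_force: [-0.1, -0.5, -0.9]
finger_gap: 0.632
gripper_force: 42.2
5.625 [0.5672689  0.1585492  0.12827697] [ 3.14080214e+00 -2.56245336e-04 -1.74602807e-03] 0.6346727250060096 65.70646984690485 322.7462844824275 239.20023543471825 [[-0.001, -0.954, -0.301, 0.645], [-1.0, 0.0, 0.001, 0.16], [-0.001, 0.301, -0.954, 0.271], [0.0, 0.0, 0.0, 1.0]]
```

View pics/w3.png

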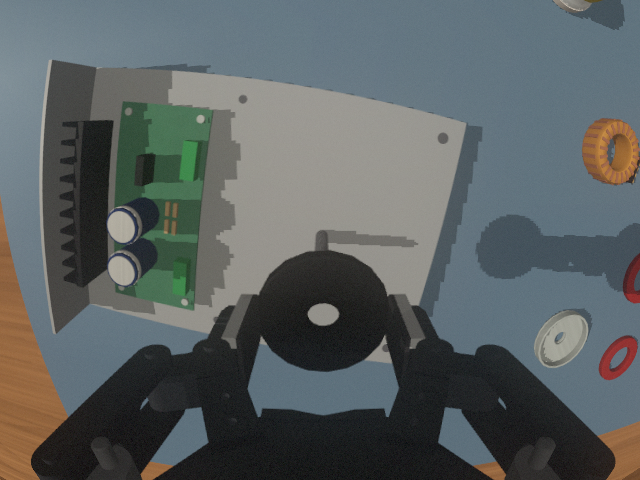

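The held pad's hole is at (323,314). The bolt stands just behind the pad, with its base visible near (322,238).

```bash
python3 - <<'E'
from h import *
f=dict(np.load('wrist.npz')); print(fproj(f,[322,322],[234,245],.018), fproj(f,[322.7],[315],.134))
c=f['color']; print(cv2.cvtColor(c,cv2.COLOR_RGB2GRAY)[232:252:3,308:340])
print(dict(telemetry.get_state())['eef_pos'])
E
python3 -m creep '[0.7,-0.01,0,0.25,0,0,0, 0.7,0,0,0.25,0,0,0, 0.7,0,0,0.15,0,0,0, 0.7,0,0,0,0,0,0]'
python3 -m creep '[0.7,0,0,0.14,0,0,0, 0.7,0,0,0.14,0,0,0, 0.7,0,0,0,0,0,0]'
```

```text
[[0.56866442 0.1604494 ]
 [0.56041382 0.16046112]] [[0.5679313  0.15981136]]
[[148 149 149 150 146 148 148 147 136 108  87  92  78  76  84  85  78  77
   87 103 109 107 109 110 111 110 110 110 110 107 109 110]
 [149 148 149 148 148 148 150 129  99  89  91  88  86  84  79  84  79  74
   72  83 106 109 108 109 109 108 106 109 110 108 109 111]
 [148 149 149 150 145 148 143 124  92  89  88  82  91  85  87  79  82  75
   71  81 101 108 107 110 106 109 109 109 107 108 109 108]
 [148 147 145 148 145 149 144 121  93  87  89  92  86  79  81  83  78  79
   71  79  98 110 108 111 108 105 108 108 109 107 109 109]
 [148 148 148 146 148 149 137 113  85  86  86  85  83  85  84  80  75  73
   67  91 126 150 148 147 148 146 145 147 146 144 144 144]
 [146 147 149 146 148 147 131 101  87  89  85  85  90  76  76  75  68  71
   66  79 120 148 147 150 147 147 147 146 149 148 147 147]
 [140 134 137 134 138 135 117  93  77  81  80  76  72  74  70  71  64  61
   57  57  61  80  83 104 129 130 134 139 143 145 147 148]]
[0.5672689  0.1585492  0.12827697]
time_s: 6.12
eef_pos: [0.5662, 0.1588, 0.0786]
tcp_rot: [3.141, 0.001, -0.002]
ft_force: [0.5, 0.6, -0.2]
finger_gap: 0.638
gripper_force: 42.2
time_s: 6.5
eef_pos: [0.5662, 0.1597, 0.0572]
tcp_rot: [3.141, 0.001, -0.0]
ft_force: [1.0, -1.1, -0.5]
finger_gap: 0.635
gripper_force: 42.4
```

```bash
python3 -m creep '[0.7,0,0,0.18,0,0,0, 0.7,0,0,0.18,0,0,0, 0.7,0,0,0.1,0,0,0, 0.7,0,0,0,0,0,0, 0.7,0,0,0,0,0,0]'
```

```text
time_s: 7.12
eef_pos: [0.5666, 0.1598, 0.0236]
tcp_rot: [3.142, 0.0, -0.001]
ft_force: [0.4, 0.1, -0.8]
finger_gap: 0.635
gripper_force: 42.4
```

```bash
python3 -m creep '[0.7,0,0,0.028,0,0,0, 0.7,0,0,0,0,0,0, 0.2,0,0,0,0,0,0, 0.1,0,0,0,0,0,0, 0,0,0,0,0,0,0, 0,0,0,0,0,0,0, 0,0,0,-0.2,0,0,0, 0,0,0,-0.5,0,0,0, 0,0,0,-0.5,0,0,0, 0,0,0,-0.4,0,0,0, 0,0,0,0,0,0,0]'
python3 wrist.py w4.png
```

```text
time_s: 8.5
eef_pos: [0.5681, 0.1604, 0.145]
tcp_rot: [-3.14, -0.006, -0.001]
ft_force: [-0.1, 0.1, -0.3]
finger_gap: 1.0
gripper_force: 0.0
8.55 [0.56717533 0.15999121 0.14327105] [-3.14072946e+00 -2.95109509e-03 -6.54484731e-04] 0.9976896897789846 65.70646984690485 322.7462844824275 239.20023543471825 [[-0.001, -0.955, -0.296, 0.645], [-1.0, -0.0, 0.004, 0.16], [-0.003, 0.296, -0.955, 0.289], [0.0, 0.0, 0.0, 1.0]]
```

View pics/w4.png

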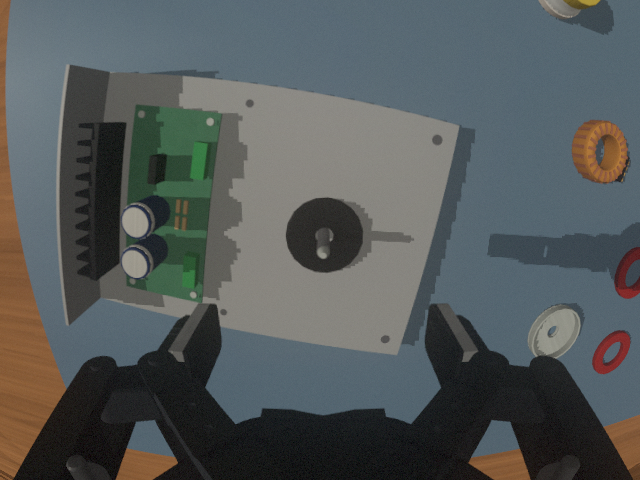

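The pad lies flat around the bolt at (324,235), and the gripper is clear. Next is the transformer.

```bash
python3 -m creep '[0,0.126,0.414,0,0,0,0, 0,0.126,0.414,0,0,0,0, 0,0.126,0.414,0,0,0,0, 0,0.126,0.414,0,0,0,0, 0,0.126,0.414,0,0,0,0, 0,0.126,0.414,0,0,0,0, 0,0.126,0.414,0,0,0,0, 0,0.126,0.414,0,0,0,0]'
python3 -m creep '[0,0,0,0,0,0,-0.162, 0,0,0,0,0,0,-0.162, 0,0,0,0,0,0,-0.162, 0,0,0,0,0,0,-0.162, 0,0,0,0,0,0,-0.162, 0,0,0,0,0,0,-0.162, 0,0,0,0,0,0,-0.162, 0,0,0,0,0,0,0, 0,0,0,0,0,0,0]'
python3 wrist.py w5.png
python3 - <<'E'
from h import *
f=dict(np.load('wrist.npz')); hsv=cv2.cvtColor(f['color'],cv2.COLOR_RGB2HSV); H,S,V=[hsv[...,i].astype(int) for i in range(3)]
print(telemetry.get_state()['q'].round(2))
print('trafo',wcirc(f,(H>5)&(H<22)&(S>110)&(V>60),325,240,75,.018))
E
```

```text
time_s: 9.55
eef_pos: [0.6415, -0.0896, 0.1403]
tcp_rot: [-3.141, 0.002, -0.0]
ft_force: [-0.0, 0.3, 0.6]
finger_gap: 1.002
gripper_force: 0.0
time_s: 10.68
eef_pos: [0.6417, -0.0887, 0.1409]
tcp_rot: [-3.141, 0.0, 1.183]
ft_force: [-0.4, 0.9, 0.1]
finger_gap: 1.004
gripper_force: 0.0
10.725 [ 0.64178232 -0.08860615  0.14106891] [-3.14093946e+00  1.61440736e-04  1.18401269e+00] 0.9982262600791857 65.70646984690485 322.7462844824275 239.20023543471825 [[0.926, -0.36, -0.115, 0.671], [-0.378, -0.883, -0.277, -0.017], [-0.002, 0.3, -0.954, 0.284], [0.0, 0.0, 0.0, 1.0]]
[ 0.39  0.65 -0.5   1.55  0.34  1.03 -0.59]
trafo (array([ 0.6429, -0.0878]), array([56.2, 60.1]))
```

View pics/w5.png

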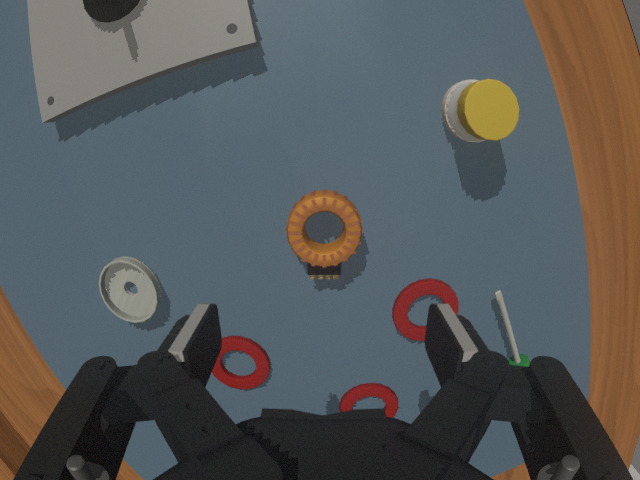

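The transformer is at (325,230) with its block at (324,270), pointing straight along tool −x, so the yaw is right. The jar at (489,109) and the rings are clear of the fingers.

```bash
python3 -m creep '[0,0.013,0,0.4,0,0,0, 0,0,0,0.4,0,0,0, 0,0,0,0.4,0,0,0, 0,0,0,0.4,0,0,0, 0,0,0,0.16,0,0,0, 0,0,0,0,0,0,0, 0.8,0,0,0,0,0,0, 0.8,0,0,0,0,0,0, 0.8,0,0,0,0,0,0, 0.8,0,0,0,0,0,0, 0.8,0,0,0,0,0,0]' 60
python3 -m creep '[0.8,0,0,-0.1,0,0,0, 0.8,0,0,-0.2,0,0,0, 0.8,0,0,-0.4,0,0,0, 0.8,0,0,-0.4,0,0,0, 0.8,0,0,-0.4,0,0,0, 0.8,0,0,-0.2,0,0,0, 0.8,0,0,0,0,0,0]'
```

```text
time_s: 12.1
eef_pos: [0.643, -0.0877, 0.0116]
tcp_rot: [3.14, -0.0, 1.187]
ft_force: [-3.3, 0.4, 8.8]
finger_gap: 0.628
gripper_force: 61.1
time_s: 12.98
eef_pos: [0.6429, -0.0878, 0.1381]
tcp_rot: [3.14, -0.001, 1.187]
ft_force: [-0.7, -0.7, -3.1]
finger_gap: 0.626
gripper_force: 63.9
```

```bash
python3 -m creep '[0.8,0.17,-0.135,0,0,0,0, 0.8,0.334,-0.271,0,0,0,0, 0.8,0.334,-0.271,0,0,0,0, 0.8,0.334,-0.271,0,0,0,0, 0.8,0.334,-0.271,0,0,0,0, 0.8,0.334,-0.271,0,0,0,0, 0.8,0.334,-0.271,0,0,0,0, 0.8,0.334,-0.271,0,0,0,0, 0.8,0.164,-0.136,0,0,0,0, 0.8,0,0,0,0,0,0, 0.8,0,0,0,0,0,0]'
python3 wrist.py w6.png
```

```text
time_s: 14.35
eef_pos: [0.5669, 0.1573, 0.1365]
tcp_rot: [3.142, 0.001, 1.185]
ft_force: [-0.4, -0.2, -2.4]
finger_gap: 0.627
gripper_force: 63.9
14.4 [0.56709344 0.15710119 0.13658186] [3.14142186e+00 1.24321442e-03 1.18471967e+00] 0.6290646841969042 65.70646984690485 322.7462844824275 239.20023543471825 [[0.927, -0.359, -0.114, 0.597], [-0.376, -0.884, -0.279, 0.229], [-0.0, 0.301, -0.954, 0.279], [0.0, 0.0, 0.0, 1.0]]
```

View pics/w6.png

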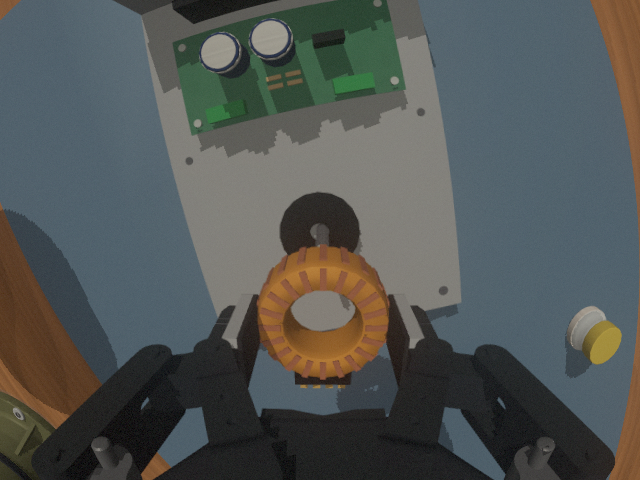

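The transformer is held level at (322,320) with the pad and bolt visible beyond it at (320,230). I'll lower it gently, with a small correction.

```bash
python3 -m creep '[0.8,0.024,-0.01,0.25,0,0,0, 0.8,0,0,0.25,0,0,0, 0.8,0,0,0.2,0,0,0, 0.8,0,0,0.15,0,0,0, 0.8,0,0,0.1,0,0,0, 0.8,0,0,0.1,0,0,0, 0.8,0,0,0.08,0,0,0, 0.8,0,0,0.08,0,0,0, 0.8,0,0,0,0,0,0]'
```

```text
time_s: 15.52
eef_pos: [0.5664, 0.1608, 0.0458]
tcp_rot: [-3.141, 0.0, 1.187]
ft_force: [1.1, -0.3, -3.6]
finger_gap: 0.629
gripper_force: 63.9
```

```bash
python3 -m creep '[0.8,0,0,0.03,0,0,0, 0.8,0,0,0.03,0,0,0, 0.8,0,0,0.025,0,0,0, 0.8,0,0,0,0,0,0, 0.8,0,0,0,0,0,0]'
```

```text
time_s: 16.15
eef_pos: [0.5667, 0.161, 0.0399]
tcp_rot: [3.142, -0.0, 1.187]
ft_force: [0.1, -0.1, -3.2]
finger_gap: 0.626
gripper_force: 63.9
```

```bash
python3 -m creep '[0.8,0,0,0.02,0,0,0, 0.8,0,0,0.015,0,0,0, 0.8,0,0,0,0,0,0, 0.8,0,0,0,0,0,0]'
```

```text
time_s: 16.65
eef_pos: [0.5667, 0.1609, 0.0377]
tcp_rot: [3.141, -0.0, 1.187]
ft_force: [-1.8, -0.8, 5.8]
finger_gap: 0.631
gripper_force: 64.6
```

```bash
python3 -m creep '[0.2,0,0,0,0,0,0, 0.1,0,0,0,0,0,0, 0,0,0,0,0,0,0, 0,0,0,0,0,0,0, 0,0,0,-0.2,0,0,0, 0,0,0,-0.4,0,0,0, 0,0,0,-0.4,0,0,0, 0,0,0,-0.4,0,0,0, 0,0,0,0,0,0,0]'
python3 wrist.py w7.png
python3 - <<'E'
from h import *
f=dict(np.load('wrist.npz')); hsv=cv2.cvtColor(f['color'],cv2.COLOR_RGB2HSV); H,S,V=[hsv[...,i].astype(int) for i in range(3)]
print('trafo',wcirc(f,(H>5)&(H<22)&(S>110)&(V>60),322,225,95,.044))
E
```

```text
time_s: 17.77
eef_pos: [0.5681, 0.1617, 0.1456]
tcp_rot: [3.137, -0.004, 1.187]
ft_force: [-0.9, 0.2, -0.5]
finger_gap: 1.0
gripper_force: 0.0
17.825 [0.56726497 0.16120591 0.1439442 ] [ 3.13922097e+00 -1.77422019e-03  1.18685665e+00] 0.9997540137332948 65.70646984690485 322.7462844824275 239.20023543471825 [[0.927, -0.359, -0.108, 0.597], [-0.375, -0.885, -0.276, 0.233], [0.004, 0.296, -0.955, 0.289], [0.0, 0.0, 0.0, 1.0]]
trafo (array([0.5668, 0.1607]), array([56.4, 61.3]))
```

View pics/w7.png

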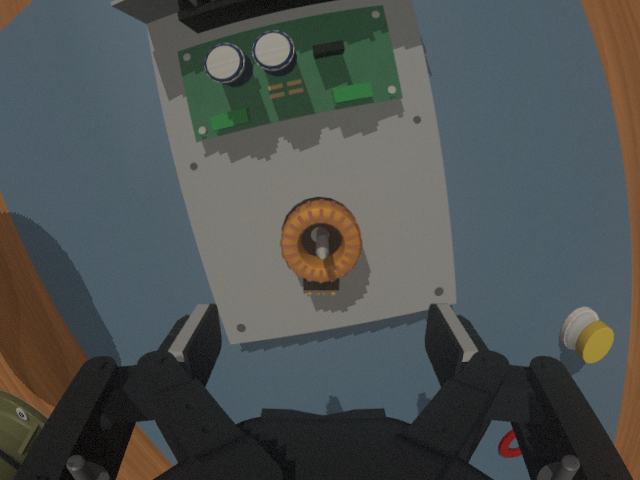

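The transformer sits centred over the pad at (321,240), about 2 mm off the bolt. Now the target red ring.

```bash
python3 -m creep '[0,0,0,0,0,0,0.162, 0,0,0,0,0,0,0.162, 0,0,0,0,0,0,0.162, 0,0,0,0,0,0,0.162, 0,0,0,0,0,0,0.162, 0,0,0,0,0,0,0.162, 0,0,0,0,0,0,0.162]'
python3 -m creep '[0,0.052,0.49,0,0,0,0, 0,0.052,0.49,0,0,0,0, 0,0.052,0.49,0,0,0,0, 0,0.052,0.49,0,0,0,0, 0,0.052,0.49,0,0,0,0, 0,0.052,0.49,0,0,0,0, 0,0.052,0.49,0,0,0,0, 0,0.052,0.49,0,0,0,0, 0,0.052,0.49,0,0,0,0, 0,0.052,0.49,0,0,0,0, 0,0.052,0.49,0,0,0,0, 0,0.052,0.49,0,0,0,0]'
python3 -m creep '[0,0,0,0.4,0,0,0, 0,0,0,0.2,0,0,0, 0,0,0,0,0,0,0, 0,0,0,0,0,0,0]'
python3 wrist.py w8.png
python3 - <<'E'
from h import *
f=dict(np.load('wrist.npz')); hsv=cv2.cvtColor(f['color'],cv2.COLOR_RGB2HSV); H,S,V=[hsv[...,i].astype(int) for i in range(3)]
print('ring',wcirc(f,((H<6)|(H>172))&(S>120),325,250,100,.006))
E
```

```text
time_s: 18.7
eef_pos: [0.5659, 0.1607, 0.1413]
tcp_rot: [3.141, 0.002, -0.006]
ft_force: [-0.2, 0.2, 0.4]
finger_gap: 1.001
gripper_force: 0.0
time_s: 20.2
eef_pos: [0.6126, -0.281, 0.1412]
tcp_rot: [-3.141, 0.002, -0.0]
ft_force: [0.0, -0.2, -0.1]
finger_gap: 0.999
gripper_force: 0.0
time_s: 20.7
eef_pos: [0.6138, -0.2795, 0.0979]
tcp_rot: [3.142, -0.001, 0.001]
ft_force: [0.1, 0.1, -0.1]
finger_gap: 1.002
gripper_force: 0.0
20.75 [ 0.61388822 -0.27968521  0.09820953] [ 3.14118542e+00 -1.36166226e-03  3.36634235e-04] 1.0007763239841412 65.70646984690485 322.7462844824275 239.20023543471825 [[0.0, -0.954, -0.3, 0.691], [-1.0, -0.001, 0.001, -0.279], [-0.002, 0.3, -0.954, 0.241], [0.0, 0.0, 0.0, 1.0]]
ring (array([ 0.6138, -0.2784]), array([59.1, 59.8]))
```

```bash
python3 -m creep '[0,0,-0.013,0.4,0,0,0, 0,0,0,0.4,0,0,0, 0,0,0,0.3,0,0,0, 0,0,0,0.15,0,0,0, 0,0,0,0,0,0,0, 0,0,0,0,0,0,0, 0.7,0,0,0,0,0,0, 0.7,0,0,0,0,0,0, 0.7,0,0,0,0,0,0, 0.7,0,0,0,0,0,0, 0.7,0,0,0,0,0,0]' 40
python3 -m creep '[0.7,0,0,-0.2,0,0,0, 0.7,0,0,-0.5,0,0,0, 0.7,0,0,-0.5,0,0,0, 0.7,0,0,-0.5,0,0,0, 0.7,0,0,-0.1,0,0,0, 0.7,0,0,0,0,0,0]'
python3 wrist.py w8.png
python3 - <<'E'
from h import *
f=dict(np.load('wrist.npz')); hsv=cv2.cvtColor(f['color'],cv2.COLOR_RGB2HSV); H,S,V=[hsv[...,i].astype(int) for i in range(3)]
z=telemetry.get_state()['eef_pos'][2]
print('ring',wcirc(f,((H<6)|(H>172))&(S>120),325,315,68,z+.004))
E
```

```text
time_s: 22.12
eef_pos: [0.6166, -0.2793, 0.0079]
tcp_rot: [3.14, -0.008, -0.0]
ft_force: [-1.3, 2.6, 21.6]
finger_gap: 0.3
gripper_force: 11.1
time_s: 22.88
eef_pos: [0.6131, -0.2792, 0.1388]
tcp_rot: [3.141, -0.0, -0.001]
ft_force: [-0.1, -0.0, -1.0]
finger_gap: 0.297
gripper_force: 0.0
22.925 [ 0.61258463 -0.27900641  0.1377051 ] [-3.14119261e+00  1.23162340e-03 -6.36191563e-04] 0.29953798544968346 65.70646984690485 322.7462844824275 239.20023543471825 [[-0.001, -0.954, -0.301, 0.691], [-1.0, 0.001, 0.002, -0.279], [-0.001, 0.301, -0.954, 0.282], [0.0, 0.0, 0.0, 1.0]]
ring (array([ 0.6404, -0.2783]), array([ 6.2, 30.9]))
```

View pics/w8.png

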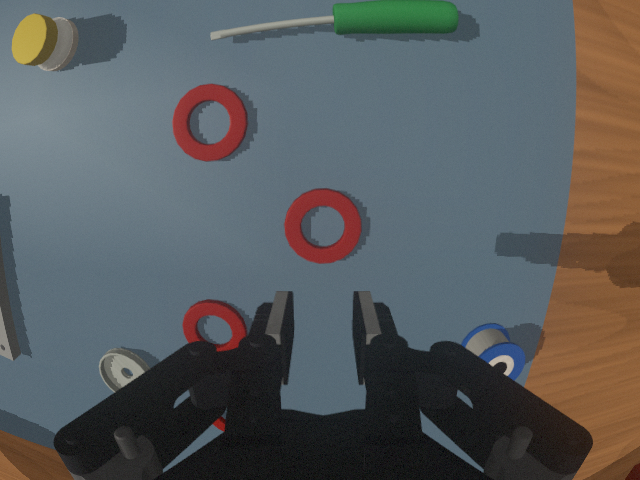

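The grasp missed. The fingers closed over the ring, which still lies flat at (323,226). The tips stand about 5 mm behind the TCP at this opening, so I'll go lower.

```bash
python3 - <<'E'
from h import *
f=dict(np.load('wrist.npz')); hsv=cv2.cvtColor(f['color'],cv2.COLOR_RGB2HSV); H,S,V=[hsv[...,i].astype(int) for i in range(3)]
print('ring',wcirc(f,((H<6)|(H>172))&(S>120),323,226,42,.006))
E
python3 -m creep '[0,0,0,0.1,0,0,0, 0,0,0,0.4,0,0,0, 0,0,0,0.4,0,0,0, 0,0,0,0.35,0,0,0, 0,0,0,0,0,0,0, 0,0,0,0,0,0,0, 0,0,0,0,0,0,0]'
```

```text
ring (array([ 0.6137, -0.2783]), array([58.9, 59.4]))
time_s: 23.8
eef_pos: [0.6139, -0.2794, 0.0458]
tcp_rot: [3.141, -0.002, -0.001]
ft_force: [0.2, 0.2, -0.4]
finger_gap: 1.0
gripper_force: 0.0
```

```bash
python3 -m creep '[0,0,-0.01,0.3,0,0,0, 0,0,0,0.25,0,0,0, 0,0,0,0.1,0,0,0, 0,0,0,0,0,0,0, 0,0,0,0,0,0,0]'
python3 -m creep '[0.5,0,0,0,0,0,0, 0.5,0,0,0,0,0,0, 0.5,0,0,0,0,0,0, 0.5,0,0,0,0,0,0, 0.5,0,0,0,0,0,0]' 40
```

```text
time_s: 24.42
eef_pos: [0.6137, -0.2786, -0.0034]
tcp_rot: [3.141, -0.001, -0.001]
ft_force: [0.3, 0.1, 0.3]
finger_gap: 1.001
gripper_force: 0.0
time_s: 25.05
eef_pos: [0.6136, -0.2785, -0.0027]
tcp_rot: [3.141, -0.001, -0.0]
ft_force: [-0.7, 1.0, 7.5]
finger_gap: 0.676
gripper_force: 41.0
```

```bash
python3 -m creep '[0.5,0,0,-0.2,0,0,0, 0.5,0,0,-0.5,0,0,0, 0.5,0,0,-0.5,0,0,0, 0.5,0,0,-0.5,0,0,0, 0.5,0,0,-0.1,0,0,0]'
python3 -m creep '[0.5,-0.052,-0.487,0,0,0,0, 0.5,-0.052,-0.487,0,0,0,0, 0.5,-0.052,-0.487,0,0,0,0, 0.5,-0.052,-0.487,0,0,0,0, 0.5,-0.052,-0.487,0,0,0,0, 0.5,-0.052,-0.487,0,0,0,0, 0.5,-0.052,-0.487,0,0,0,0, 0.5,-0.052,-0.487,0,0,0,0, 0.5,-0.052,-0.487,0,0,0,0, 0.5,-0.052,-0.487,0,0,0,0, 0.5,-0.052,-0.487,0,0,0,0, 0.5,-0.052,-0.487,0,0,0,0]'
python3 -m creep '[0.5,0,0,0,0,0,0, 0.5,0,0,0,0,0,0]'
python3 wrist.py w9.png
python3 - <<'E'
from h import *
f=dict(np.load('wrist.npz')); hsv=cv2.cvtColor(f['color'],cv2.COLOR_RGB2HSV); H,S,V=[hsv[...,i].astype(int) for i in range(3)]
z=telemetry.get_state()['eef_pos'][2]
print('ring',wcirc(f,((H<6)|(H>172))&(S>120),325,315,68,z+.009))
E
```

```text
time_s: 25.68
eef_pos: [0.6148, -0.279, 0.135]
tcp_rot: [3.139, -0.006, -0.001]
ft_force: [0.4, 1.1, -1.0]
finger_gap: 0.677
gripper_force: 42.8
time_s: 27.18
eef_pos: [0.566, 0.161, 0.1307]
tcp_rot: [3.141, 0.001, -0.001]
ft_force: [-0.6, 0.4, 0.3]
finger_gap: 0.674
gripper_force: 42.8
time_s: 27.42
eef_pos: [0.5664, 0.1591, 0.1306]
tcp_rot: [3.141, 0.001, -0.001]
ft_force: [-0.3, -0.1, 1.4]
finger_gap: 0.675
gripper_force: 42.8
27.475 [0.56665583 0.15844894 0.13069409] [ 3.14042867e+00  4.67459589e-04 -1.96138623e-03] 0.6719946983632732 65.70646984690485 322.7462844824275 239.20023543471825 [[-0.001, -0.953, -0.302, 0.644], [-1.0, 0.001, 0.001, 0.16], [-0.001, 0.302, -0.953, 0.274], [0.0, 0.0, 0.0, 1.0]]
ring (array([0.5672, 0.1597]), array([59.1, 61.6]))
```

View pics/w9.png

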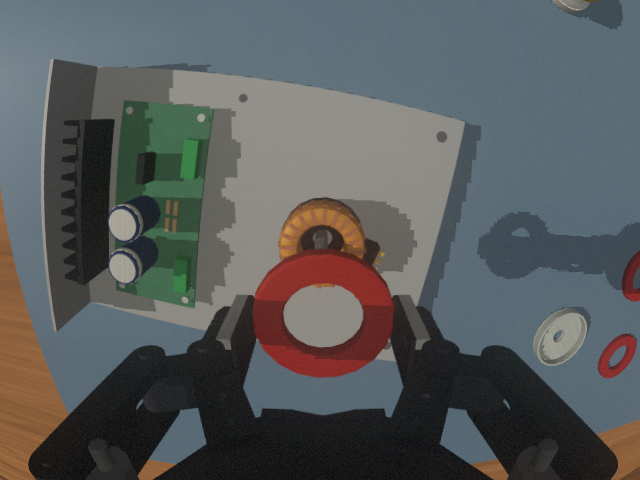

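The red ring is held level and centred at (323,314), over the transformer and bolt. Lowering.

```bash
python3 -m creep '[0.5,0.005,0,0.25,0,0,0, 0.5,0,0,0.25,0,0,0, 0.5,0,0,0.2,0,0,0, 0.5,0,0,0.15,0,0,0, 0.5,0,0,0.1,0,0,0, 0.5,0,0,0.06,0,0,0, 0.5,0,0,0,0,0,0, 0.5,0,0,0,0,0,0]'
```

```text
time_s: 28.48
eef_pos: [0.5673, 0.1601, 0.0556]
tcp_rot: [-3.141, -0.001, -0.0]
ft_force: [0.4, -0.3, -0.3]
finger_gap: 0.677
gripper_force: 42.8
```

```bash
python3 -m creep '[0.5,0,0,0.03,0,0,0, 0.5,0,0,0.03,0,0,0, 0.5,0,0,0.02,0,0,0, 0.5,0,0,0,0,0,0, 0.5,0,0,0,0,0,0]'
```

```text
time_s: 29.1
eef_pos: [0.567, 0.1599, 0.0494]
tcp_rot: [3.142, -0.0, -0.001]
ft_force: [-0.9, 0.1, 4.4]
finger_gap: 0.674
gripper_force: 43.1
```

Contact at the expected height. I'll release, rise and verify numerically.

```bash
python3 -m creep '[0.3,0,0,0,0,0,0, 0.2,0,0,0,0,0,0, 0.1,0,0,0,0,0,0, 0,0,0,0,0,0,0, 0,0,0,-0.2,0,0,0, 0,0,0,-0.4,0,0,0, 0,0,0,-0.4,0,0,0, 0,0,0,-0.3,0,0,0, 0,0,0,0,0,0,0, 0,0,0,0,0,0,0]'
python3 wrist.py w10.png
python3 - <<'E'
from h import *
f=dict(np.load('wrist.npz')); hsv=cv2.cvtColor(f['color'],cv2.COLOR_RGB2HSV); H,S,V=[hsv[...,i].astype(int) for i in range(3)]
print('ring',wcirc(f,((H<6)|(H>172))&(S>120),323,235,70,.058))
t=grab('top'); hs=cv2.cvtColor(t['color'],cv2.COLOR_RGB2HSV)
m=cv2.inRange(hs,(10,0,75),(60,60,255))>0
print('dish px',wcirc.__name__, np.argwhere(m[285:330,283:325]).mean(0)+[285,283])
for z in (.013,):
    # wrist view dish
    k=((S<60)&(V>60)&(H<60)).astype(np.uint8); k[:, :500]=0;k[400:]=0;k[:290]=0
    n,l,st,ce=cv2.connectedComponentsWithStats(k); i=1+st[1:,4].argmax(); print(st[i],ce[i],wcirc(f,l==i,int(ce[i][0]),int(ce[i][1]),60,z))
save('t2.png',cv2.resize(t['color'][230:330,160:340],None,fx=4,fy=4,interpolation=cv2.INTER_CUBIC))
E
```

```text
time_s: 30.35
eef_pos: [0.5667, 0.1598, 0.1466]
tcp_rot: [3.142, 0.0, -0.001]
ft_force: [-0.7, -0.5, -0.4]
finger_gap: 1.002
gripper_force: 0.0
30.4 [0.56648062 0.15976291 0.14611828] [ 3.14123857e+00  1.14406561e-03 -5.78773825e-04] 0.9970751786522799 65.70646984690485 322.7462844824275 239.20023543471825 [[-0.001, -0.954, -0.301, 0.644], [-1.0, 0.0, 0.002, 0.16], [-0.002, 0.301, -0.954, 0.29], [0.0, 0.0, 0.0, 1.0]]
ring (array([0.5676, 0.1605]), array([59.2, 60.3]))
dish px wcirc [305.05779335 301.73555166]
[ 527  302   52   55 2080] [552.42644231 328.98990385] (array([ 0.4602, -0.0729]), array([61.9, 70.6]))
```

View pics/w10.png

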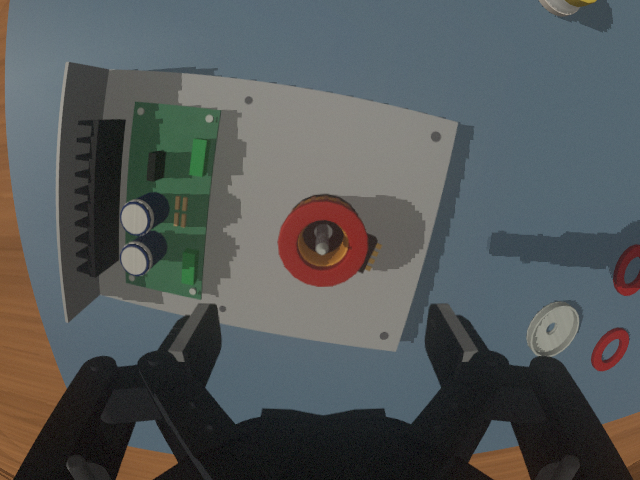

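The ring lies flat and centred at (323,243). Now the dish.

```bash
python3 -m creep '[0,-0.18,0.393,0,0,0,0, 0,-0.18,0.393,0,0,0,0, 0,-0.18,0.393,0,0,0,0, 0,-0.18,0.393,0,0,0,0, 0,-0.18,0.393,0,0,0,0, 0,-0.18,0.393,0,0,0,0, 0,-0.18,0.393,0,0,0,0, 0,-0.18,0.393,0,0,0,0, 0,0,0,0.4,0,0,0, 0,0,0,0.2,0,0,0, 0,0,0,0,0,0,0, 0,0,0,0,0,0,0]'
python3 wrist.py w11.png
python3 - <<'E'
from h import *
f=dict(np.load('wrist.npz')); hsv=cv2.cvtColor(f['color'],cv2.COLOR_RGB2HSV); H,S,V=[hsv[...,i].astype(int) for i in range(3)]
k=((S<60)&(V>60)&(H<60)).astype(np.uint8); k[300:]=0;k[:100]=0;k[:,:220]=0;k[:,430:]=0
n,l,st,ce=cv2.connectedComponentsWithStats(k); i=1+st[1:,4].argmax(); print(st[i],ce[i],wcirc(f,l==i,int(ce[i][0]),int(ce[i][1]),80,.013))
E
```

```text
time_s: 31.95
eef_pos: [0.459, -0.0757, 0.1018]
tcp_rot: [-3.142, 0.0, -0.0]
ft_force: [-0.4, 0.3, 0.5]
finger_gap: 1.003
gripper_force: 0.0
32.0 [ 0.45917474 -0.0756836   0.10205722] [ 3.14158227e+00 -4.47497892e-04 -2.70210956e-04] 1.0015761044711926 65.70646984690485 322.7462844824275 239.20023543471825 [[-0.001, -0.954, -0.301, 0.537], [-1.0, 0.0, 0.002, -0.075], [-0.002, 0.301, -0.954, 0.245], [0.0, 0.0, 0.0, 1.0]]
[ 277  198   93   92 6329] [323.04108074 244.05893506] (array([ 0.4589, -0.0751]), array([61.6, 63.2]))
```

View pics/w11.png

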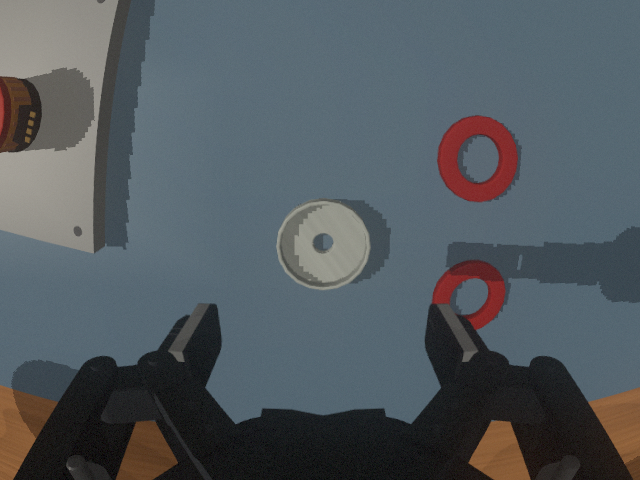

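The dish is at (323,244) and its hole at (322,242), within 1 mm of the tool axis. Descend and grip.

```bash
python3 -m creep '[0,0,0,0.4,0,0,0, 0,0,0,0.4,0,0,0, 0,0,0,0.3,0,0,0, 0,0,0,0.15,0,0,0, 0,0,0,0.09,0,0,0, 0,0,0,0,0,0,0, 0,0,0,0,0,0,0]'
python3 -m creep '[0.5,0,0,0,0,0,0, 0.5,0,0,0,0,0,0, 0.5,0,0,0,0,0,0, 0.5,0,0,0,0,0,0, 0.5,0,0,0,0,0,0]' 40
```

```text
time_s: 32.88
eef_pos: [0.4593, -0.0759, 0.0018]
tcp_rot: [3.141, -0.001, -0.001]
ft_force: [0.2, -0.6, -0.3]
finger_gap: 0.998
gripper_force: 0.0
time_s: 33.5
eef_pos: [0.4592, -0.0759, 0.0019]
tcp_rot: [3.141, -0.001, -0.001]
ft_force: [-1.7, -0.4, 7.0]
finger_gap: 0.691
gripper_force: 41.4
```

```bash
python3 -m creep '[0.5,0,0,-0.2,0,0,0, 0.5,0,0,-0.5,0,0,0, 0.5,0,0,-0.5,0,0,0, 0.5,0,0,-0.5,0,0,0, 0.5,0,0,-0.1,0,0,0]'
python3 -m creep '[0.5,0.18,-0.392,0,0,0,0, 0.5,0.18,-0.392,0,0,0,0, 0.5,0.18,-0.392,0,0,0,0, 0.5,0.18,-0.392,0,0,0,0, 0.5,0.18,-0.392,0,0,0,0, 0.5,0.18,-0.392,0,0,0,0, 0.5,0.18,-0.392,0,0,0,0, 0.5,0.18,-0.392,0,0,0,0, 0.5,0,0,0,0,0,0, 0.5,0,0,0,0,0,0, 0.5,0,0,0,0,0,0]'
python3 wrist.py w12.png
python3 - <<'E'
from h import *
f=dict(np.load('wrist.npz')); hsv=cv2.cvtColor(f['color'],cv2.COLOR_RGB2HSV); H,S,V=[hsv[...,i].astype(int) for i in range(3)]
z=telemetry.get_state()['eef_pos'][2]
# dish hole: dark/other blob near (322,314)
print(fproj(f,[322.7],[314],z+.005))
E
```

```text
time_s: 34.12
eef_pos: [0.46, -0.076, 0.1385]
tcp_rot: [3.141, -0.004, -0.001]
ft_force: [0.5, -0.3, -1.5]
finger_gap: 0.69
gripper_force: 44.9
time_s: 35.5
eef_pos: [0.5666, 0.1579, 0.1358]
tcp_rot: [3.141, 0.001, -0.002]
ft_force: [-0.2, 0.7, 0.4]
finger_gap: 0.694
gripper_force: 44.8
35.55 [0.56675719 0.15802439 0.13604441] [ 3.14088375e+00  4.40574832e-04 -2.12313259e-03] 0.6896078440195713 65.70646984690485 322.7462844824275 239.20023543471825 [[-0.002, -0.953, -0.302, 0.644], [-1.0, 0.002, 0.001, 0.158], [-0.001, 0.302, -0.953, 0.279], [0.0, 0.0, 0.0, 1.0]]
[[0.56759864 0.1584593 ]]
```

View pics/w12.png

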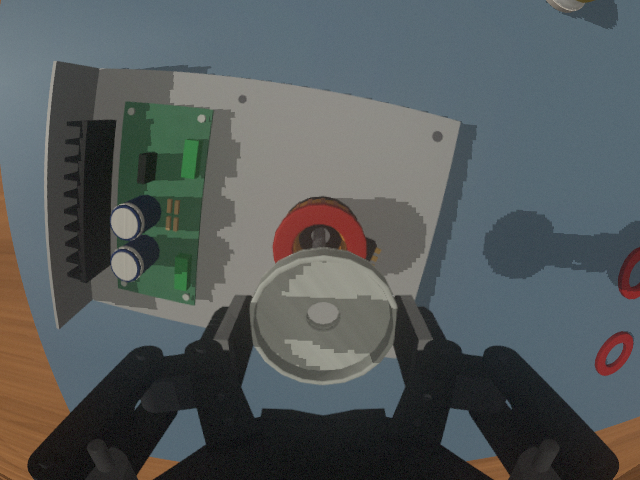

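The dish is held level with its hole at (323,315), and the bolt is beyond at (320,237). I'll correct y by about 1.3 mm and lower.

```bash
python3 -m creep '[0.5,0,-0.018,0.25,0,0,0, 0.5,0,0,0.25,0,0,0, 0.5,0,0,0.2,0,0,0, 0.5,0,0,0,0,0,0, 0.5,0,0,0,0,0,0]'
python3 -m creep '[0.5,0,0,0.06,0,0,0, 0.5,0,0,0.06,0,0,0, 0.5,0,0,0.06,0,0,0, 0.5,0,0,0,0,0,0, 0.5,0,0,0,0,0,0]'
```

```text
time_s: 36.17
eef_pos: [0.5674, 0.1606, 0.0842]
tcp_rot: [-3.141, -0.001, -0.001]
ft_force: [0.1, 0.0, -0.3]
finger_gap: 0.691
gripper_force: 44.8
time_s: 36.8
eef_pos: [0.567, 0.1607, 0.0702]
tcp_rot: [-3.142, 0.0, -0.001]
ft_force: [1.1, -0.3, -0.8]
finger_gap: 0.689
gripper_force: 44.8
```

```bash
python3 -m creep '[0.5,0,0.01,0.05,0,0,0, 0.5,0,0,0.05,0,0,0, 0.5,0,0,0.035,0,0,0, 0.5,0,0,0.02,0,0,0, 0.5,0,0,0,0,0,0, 0.5,0,0,0,0,0,0]'
```

```text
time_s: 37.55
eef_pos: [0.5671, 0.16, 0.0587]
tcp_rot: [-3.142, -0.0, -0.001]
ft_force: [1.1, -0.4, -0.8]
finger_gap: 0.694
gripper_force: 44.8
```

```bash
python3 -m creep '[0.5,0,0,0.012,0,0,0, 0.5,0,0,0,0,0,0, 0.5,0,0,0,0,0,0]'
python3 -m creep '[0.3,0,0,0,0,0,0, 0.2,0,0,0,0,0,0, 0.1,0,0,0,0,0,0, 0,0,0,0,0,0,0, 0,0,0,-0.2,0,0,0, 0,0,0,-0.4,0,0,0, 0,0,0,-0.4,0,0,0, 0,0,0,-0.4,0,0,0, 0,0,0,0,0,0,0, 0,0,0,0,0,0,0]'
python3 wrist.py w13.png
python3 - <<'E'
from h import *
f=dict(np.load('wrist.npz')); hsv=cv2.cvtColor(f['color'],cv2.COLOR_RGB2HSV); H,S,V=[hsv[...,i].astype(int) for i in range(3)]
t=grab('side'); P=cloud(t); m=(np.hypot(P[...,0]-.567,P[...,1]-.1595)<.035)&(P[...,2]>.05)
print(np.percentile(P[m][:,2],[5,50,95,99]))
a=cv2.resize(f['color'][160:330,220:430],(420,340)); b=cv2.resize(t['color'][310:410,260:370],(374,340),interpolation=cv2.INTER_CUBIC)
save('fin.png',np.hstack([a,b]))
E
```

```text
time_s: 37.92
eef_pos: [0.5671, 0.16, 0.0581]
tcp_rot: [-3.141, -0.001, -0.001]
ft_force: [-1.8, 0.6, 4.4]
finger_gap: 0.693
gripper_force: 44.7
time_s: 39.17
eef_pos: [0.5668, 0.1598, 0.1629]
tcp_rot: [3.142, -0.0, -0.001]
ft_force: [-0.7, -0.9, -0.0]
finger_gap: 0.999
gripper_force: 0.0
39.225 [0.56650107 0.15975822 0.16223884] [ 3.14128035e+00  9.79236686e-04 -5.87035272e-04] 0.9993189882330645 65.70646984690485 322.7462844824275 239.20023543471825 [[-0.001, -0.954, -0.301, 0.644], [-1.0, 0.0, 0.002, 0.16], [-0.002, 0.301, -0.954, 0.306], [0.0, 0.0, 0.0, 1.0]]
[0.061392   0.5627768  0.5941782  0.59985348]
```

View pics/fin.png

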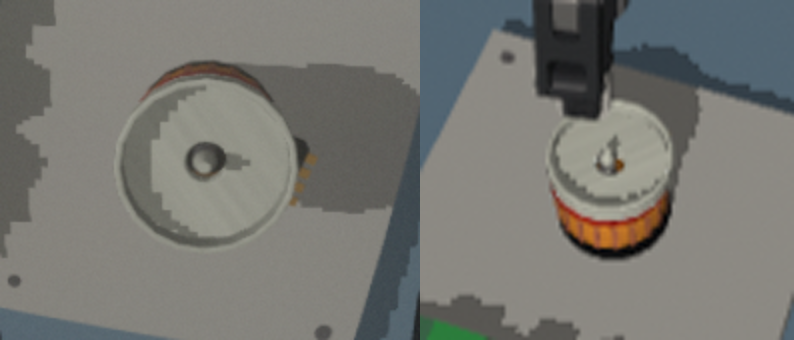

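The stack is complete: pad, transformer, red ring and dish, with the dish level and the bolt through its hole at crop (205,160). The gripper is clear, so I'm handing in.

```bash
python3 -c "
from cell import arm; print(arm.close_job())"
```

```text
the job is handed in; nothing more can be done
None
```

The pad, transformer, red ring and dish are stacked on the bolt in that order, level and released, with the arm clear; I handed the job in at about 39 s, and it returned no verdict.

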